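Cap a power module and hold the heavier press weight over it

TASK

Lay the loose aluminium heat-spreader plate flat on top of the black power module, edges flush all round, and let go of it. Then lift the two look-alike steel press weights in turn, each a few centimetres clear of the bench, to feel which is the heavier, and put the lighter back standing where it stood. Finish while holding the heavier one upright and still over the middle of the plate, with its underside about 5 cm above it and touching nothing but the gripper; leave the spool, the dish and the screwdriver alone.

Things in the scene. Friction and masses are not known exactly. Their poses are not given: they have to be found in the camera images.
- module_top (a point): Power module: black block 76 mm long (its x) by 46 mm wide (its y) and 20 mm high, with copper pins along both long sides, fixed on a grey base 90 x 60 x 8 mm that is fixed to the bench. The point is the centre of the module's top face, 28 mm above the bench; z up.
- plate_mid (a point): Heat-spreader plate: loose plain aluminium slab 76 mm long (its x) by 46 mm wide (its y) and 12 mm thick, about 0.11 kg, with the same outline as the module; lies flat on the bench at the start. The point is its centre, 6 mm above its underside; z up. It may go on either way round (a half turn does not matter).
- weight_p_mid (a point): Turned steel press weight: a plain upright cylinder 44 mm in diameter and 50 mm high. Outwardly identical to the other one; one is filled (about 0.45 to 0.7 kg), the other nearly empty (about 0.15 to 0.25 kg), and either may be the heavier. Starts standing on the bench, at least 100 mm from the other one. The point is its centre, 25 mm above its underside; z is its axis, up.
- weight_q_mid (a point): Turned steel press weight: a plain upright cylinder 44 mm in diameter and 50 mm high. Outwardly identical to the other one; one is filled (about 0.45 to 0.7 kg), the other nearly empty (about 0.15 to 0.25 kg), and either may be the heavier. Starts standing on the bench, at least 100 mm from the other one. The point is its centre, 25 mm above its underside; z is its axis, up.
- spool: Bystander: solder spool standing on its flat side, 56 mm in diameter, 26 mm high; origin under its centre.
- dish: Bystander: white open dish, 72 mm across, 26 mm high; origin under its centre.
- driver: Bystander: screwdriver with a red handle lying on the bench; less than 40 mm high; origin under its middle, x from the handle to the tip.
There are look-alikes about, which are no part of the job. Leave any blue or purple look-alike of the part that bears plate_mid alone. What is shaped like the part that bears weight_p_mid but pink is not meant.

How it is judged:
On the way, in this order (a step that is already met when the one before it is completed fails the run):
1. the plate lies flush on the module, released (horizontal distance between plate_mid and module_top below 0.005 m and angle between the x axis of plate_mid and the x axis of module_top, either way round below 0.1 rad and angle between plate_mid's own z axis and vertical below 0.05 rad and z of plate_mid in the frame of module_top between 0.003 and 0.009 m and contact force between plate and the fingers below 0.1 N), for 0.2 s.
2. the lighter weight is lifted, at least 25 mm clear of the bench, in the gripper, the heavier standing on the bench (pressing on it with over 3.5 N) (((height (world z) of weight_p_mid above 0.05 m and contact force between weight_p and the fingers above 0.5 N and contact force between weight_q and table above 0.8 N and angle between weight_q_mid's own z axis and vertical below 0.1 rad and height (world z) of weight_q_mid below 0.03 m and contact force between weight_q and the fingers below 0.1 N and contact force between weight_q and table above 3.5 N) or (height (world z) of weight_q_mid above 0.05 m and contact force between weight_q and the fingers above 0.5 N and contact force between weight_p and table above 0.8 N and angle between weight_p_mid's own z axis and vertical below 0.1 rad and height (world z) of weight_p_mid below 0.03 m and contact force between weight_p and the fingers below 0.1 N and contact force between weight_p and table above 3.5 N))), for 0.2 s.
3. after that the heavier weight is lifted, at least 25 mm clear of the bench, in the gripper, the lighter standing on the bench (pressing on it with under 3.5 N) (((height (world z) of weight_p_mid above 0.05 m and contact force between weight_p and the fingers above 0.5 N and contact force between weight_q and table between 0.8 and 3.5 N and angle between weight_q_mid's own z axis and vertical below 0.1 rad and height (world z) of weight_q_mid below 0.03 m and contact force between weight_q and the fingers below 0.1 N) or (height (world z) of weight_q_mid above 0.05 m and contact force between weight_q and the fingers above 0.5 N and contact force between weight_p and table between 0.8 and 3.5 N and angle between weight_p_mid's own z axis and vertical below 0.1 rad and height (world z) of weight_p_mid below 0.03 m and contact force between weight_p and the fingers below 0.1 N))), for 0.2 s.
At the end, for the whole second after the job is handed in: Plate released, flat, within 5 mm and 6 degrees of flush; lighter weight upright, released, at rest within 40 mm of its first place; heavier one held still, within 11 degrees of upright and 20 mm of the plate's middle, its underside 20 to 100 mm above the plate, touching only the gripper (all of step 1 and ((horizontal distance between weight_p_mid and plate_mid below 0.02 m and z of weight_p_mid in the frame of plate_mid between 0.051 and 0.131 m and angle between weight_p_mid's own z axis and vertical below 0.2 rad and linear speed of each of weight_p, weight_q below 0.02 m/s and contact force between weight_p and the fingers above 1 N and contact force between weight_p and plate below 0.1 N and contact force between weight_q and table between 0.8 and 3.5 N and angle between weight_q_mid's own z axis and vertical below 0.1 rad and height (world z) of weight_q_mid below 0.03 m and contact force between weight_q and the fingers below 0.1 N and distance of weight_q_mid from where it was at the start of the episode below 0.04 m) or (horizontal distance between weight_q_mid and plate_mid below 0.02 m and z of weight_q_mid in the frame of plate_mid between 0.051 and 0.131 m and angle between weight_q_mid's own z axis and vertical below 0.2 rad and linear speed of each of weight_q, weight_p below 0.02 m/s and contact force between weight_q and the fingers above 1 N and contact force between weight_q and plate below 0.1 N and contact force between weight_p and table between 0.8 and 3.5 N and angle between weight_p_mid's own z axis and vertical below 0.1 rad and height (world z) of weight_p_mid below 0.03 m and contact force between weight_p and the fingers below 0.1 N and distance of weight_p_mid from where it was at the start of the episode below 0.04 m))); the arm keeps its last pose, push and grip.
It fails at once if the spool, dish or screwdriver is moved by more than 30 mm (distance of any of spool, dish, driver from where it was at the start of the episode above 0.03 m).
It fails at once if a press weight is tipped over (angle between any of weight_p_mid, weight_q_mid's own z axis and vertical above 0.9 rad).
It also fails if it takes over 69 s, if anything falls off the work surface, if the arm or the gripper's body presses on something with over 40 N, if the wrist force passes 120 N, or if a joint passes its speed limit or range.

ROBOT

A 6-joint arm with a two-finger parallel gripper is mounted at the origin on the work surface. World frame = base frame: x ahead of the robot, y to its left, z up, the work surface at z = 0. Lengths are in m, angles in rad, forces in N, time in s.
With the tool pointing down it reaches from about 0.35 to 0.775 m from the base axis. Payload 5.5 kg.
Tool frame: the origin (TCP) lies at the very end of the fingers, on their centre line; the grasp point (between the pads) lies 19 mm behind it; z points along the fingers, y is the line along which they close (so a half turn about z gives the same grasp; the last joint's range is limited). The gripper opens to 85 mm and grips with 20 to 120 N. Pads are 22 mm wide; open, the fingers measure 114 mm over their backs; the gripper's body (76 mm by 85 mm) begins 54 mm behind the grasp point. The pads swing forward as they close: fully open they stand 13 mm farther back than shut.
Start: joints at [-1.373, 0.313, 0.046, 1.304, 0, 1.431], TCP at [0.191, -0.543, 0.231] pointing down, gripper open.
Joint ranges: [-2.76, 2.76], [-0.86, 1.69], [-1.03, 1.26], [-2.2, 2.34], [-1.47, 1.5], [-3.14, 3.14]. Speed limits (rad/s): [2.57, 2.57, 3.14, 3.14, 3.14, 3.14].

INTERFACE

Orientations are given as a unit quaternion [w, x, y, z].
In Python, from workcell import env, cams, ticket, spotter gives the robot as it stands.
- The arm moves only by the tool jog_arm, never from a script. Its argument "increments" is a list that holds one entry, the list of rows, each a list of 7 numbers: the shift along the tool's x, y, z in units of 0.25 m (1.0 is 0.25 m), then the turn, a rotation vector about the tool's x, y, z in units of 180 degrees (1.0 is 180 degrees), then the closure in counts, from 0 (fully open) to 255 (shut). A call has 1 to 20 rows; each row shifts and turns the commanded pose from where the row before left it, along the tool's axes as they then stand; what a row does not reach is not made up. A row lasts 1/10 s, in which the tool goes at most 50 mm and 8.59 degrees, less where a joint would pass 70% of its speed; a pose out of reach is approached as far as the arm can. A call with a number of a shift or a turn outside -1 to 1 is refused whole. A call with a gripper value outside its range is refused whole. The fingers move at their own pace and stop on an object; "force" is the grip in N (left out, the last holds). Time passes only in rows, so rows that do not move let the fingers close. It gives the time, the measured TCP pose, the force, the opening and the grip force at its end, in the units of the state.
- env.get_state(): the state, without advancing time (a new reading comes with each control period).
- cams.read_camera(name): name is "scene" or "top"; returns a dict with "pixels" (420x560x3 uint8, red, green, blue), "fx", "fy", "cx", "cy" (pixels), "xyz" and "attitude" of the camera in the world. Camera axes: x right, y down, z forward; pixel columns grow to the right and rows downward; lengths in m; the calibration is good to about 2 mm. A picture is of the moment at which its call begins. There is no depth.
- ticket.hand_in(): hands the job in; it is judged then, once.
Trained networks look in the newest picture that a camera, given by its name, has taken for a name from the list of things; names that differ only in an ending like _2 or _b are one class to them, and where a whole thing is asked for, a point or a joint stands for the part that bears it (a point fixed in the world has none). Each returns a list of dicts, best first, with "conf" (0 to 1); they miss things now and then, are a little off and sometimes report something else, mostly with a low value. They report only what shows in the picture. A call takes as long as a camera call. They do not tell look-alikes from the thing itself.
- spotter.find_in(target, camera): "uv" ([column, row] in pixels, amid what is visible of it).
- spotter.cut_out(target, camera): "region" (420x560 bool, what is visible of it) and "uv" ([column, row] in pixels, amid what is visible of it).
- spotter.landmark_of(target, camera): "uv" ([column, row] in pixels: a listed point, or the origin of a listed thing).
The state is a dict: "clock": time; "joint_pos": joint angles; "qvel": joint speeds; "tau": joint torques, N m; "tcp_pos": TCP position; "orientation": TCP orientation; "wrist_force": force on the tool from outside, world axes, zero at the start; "ft_torque": the same for the moment, N m; "finger_gap": finger opening in m; "grip_force": force on a finger pad.
Only numpy, scipy, OpenCV 4.12 (cv2) and the standard library are available. Lean on these libraries where they do the work, as an engineer would, in place of code of your own. Each camera call takes 0.05 s, during which the arm holds its last target. There are 200 camera calls.

## Working session

There is one attempt and no reset: what is moved stays moved. The work goes in short steps, Python scripts to look and compute and a tool call to move; the robot and the scene stay as the last step left them, time stands still between calls to the robot, and variables do not carry over. Pictures are saved under pics/ and viewed, at most 10 in all, crops included, and the job is handed in when it is done.

Besides the shell and the picture viewer there is one more tool, called after "Call:" as a command line: name --argument value ..., lists and objects as JSON in quotes. jog_arm: Moves the arm, as the interface text tells. Shifts and turns lie within -1 to 1; 1 stands for 0.25 m of shift or 180 degrees of turn. Its arguments: {"type":"object","properties":{"increments":{"type":"array"},"force":{"type":"number"}},"required":["increments"]}

```bash
mkdir -p pics; cat > h.py <<'E'
import numpy as np, cv2
from workcell import env, cams, ticket, spotter
from scipy.spatial.transform import Rotation as R
def q2R(q): return R.from_quat([q[1],q[2],q[3],q[0]]).as_matrix()
def proj(c,P):
    p=q2R(c["attitude"]).T@(np.asarray(P,float)-c["xyz"]); return [c["fx"]*p[0]/p[2]+c["cx"],c["fy"]*p[1]/p[2]+c["cy"]]
def back(c,uv,z):
    d=q2R(c["attitude"])@[(uv[0]-c["cx"])/c["fx"],(uv[1]-c["cy"])/c["fy"],1]
    t=(z-c["xyz"][2])/d[2]; return np.array(c["xyz"])+t*d
E
cat > a.py <<'E'
from h import *
Z={"module_top":.028,"plate_mid":.006,"weight_p_mid":.025,"spool":0,"dish":0,"driver":0}
print(env.get_state())
for n in ["top","scene"]:
    c=cams.read_camera(n); print(n,c["xyz"],c["attitude"],c["fx"])
    cv2.imwrite(f"pics/{n}0.png",c["pixels"][:,:,::-1])
    for t,z in Z.items():
        for d in spotter.landmark_of(t,n)[:5]:
            print(t,np.round(d["conf"],2),np.round(d["uv"],1),np.round(back(c,d["uv"],z),4))
E
python3 a.py
```

```text
{'clock': 0.0, 'joint_pos': array([-1.37261179e+00,  3.13986824e-01,  4.49800356e-02,  1.30359704e+00,
       -2.21308016e-05,  1.43119201e+00]), 'qvel': array([ 2.53907232e-04, -4.33404452e-05,  3.44828156e-04,  3.59325022e-04,
       -8.83067403e-05,  3.78047425e-04]), 'tau': array([ 1.59667916e-04, -4.80630863e+01,  2.98530650e+01,  1.97188620e-02,
       -2.35193093e-04, -5.77546501e-06]), 'tcp_pos': array([ 0.19043681, -0.54200781,  0.23041703]), 'orientation': array([-9.03038668e-04,  9.85770803e-01,  1.68092554e-01, -3.75278132e-05]), 'wrist_force': array([0.00436602, 0.63606986, 0.42875199]), 'ft_torque': array([ 0.0083718 ,  0.00388569, -0.00469794]), 'grip_force': 0.0, 'finger_gap': 0.08540655274487297}
top [0.43830517 0.03553055 1.15370981] [ 0.01768249 -0.70232727  0.71123609 -0.02381097] 542.6692684483265
module_top 0.59 [306.5 197. ] [ 0.5254 -0.0386  0.028 ]
plate_mid 0.6 [409.2 286.1] [ 0.3364 -0.2533  0.006 ]
plate_mid 0.59 [443.5 231. ] [ 0.4513 -0.3292  0.006 ]
plate_mid 0.56 [385.9 228.4] [ 0.4584 -0.2071  0.006 ]
weight_p_mid 0.94 [105.3 241.1] [0.4392 0.3795 0.025 ]
weight_p_mid 0.56 [146.3 258.7] [0.4017 0.2947 0.025 ]
spool 0.68 [405.2 141.5] [ 0.6446 -0.2546  0.    ]
spool 0.25 [144.1 259.3] [0.3997 0.3051 0.    ]
dish 0.83 [228.8 123.6] [0.6877 0.124  0.    ]
driver 0.93 [321.5 113.6] [ 0.7073 -0.0756  0.    ]
scene [ 1.51814483 -0.06231789  0.73779077] [-0.34488936  0.66051221  0.58513307 -0.31999101] 524.1297260454768
module_top 0.92 [237.2 223.1] [ 0.5214 -0.0479  0.028 ]
plate_mid 0.83 [120.9 219.6] [ 0.4368 -0.3287  0.006 ]
plate_mid 0.71 [168.9 219.5] [ 0.4526 -0.2118  0.006 ]
plate_mid 0.63 [154.1 194.1] [ 0.33   -0.2566  0.006 ]
weight_p_mid 0.81 [371.4 186.5] [0.4028 0.3041 0.025 ]
weight_p_mid 0.78 [404.6 189.1] [0.4269 0.3839 0.025 ]
spool 0.56 [144.8 273.7] [ 0.6408 -0.2537  0.    ]
dish 0.83 [320.3 270.2] [0.6792 0.1195 0.    ]
driver 0.6 [227.2 285.7] [ 0.7017 -0.08   -0.    ]
```

View pics/top0.png

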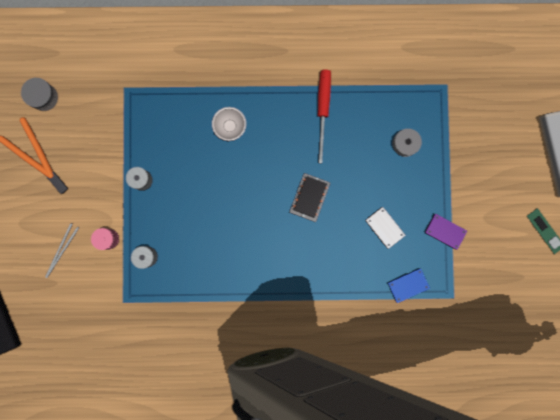

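View pics/scene0.png

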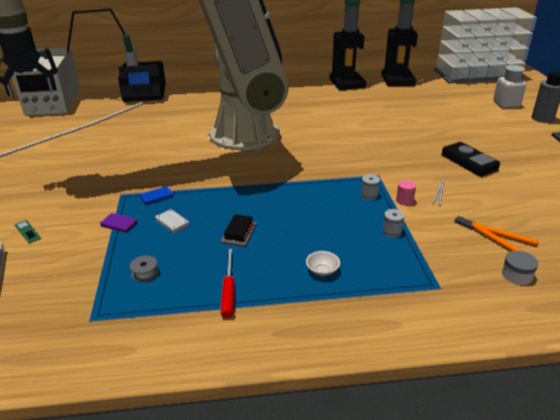

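The pictures agree with the networks:
- **Plate:** the white one, top pixel (385,228). The blue and purple ones at (409,286) and (445,231) are look-alikes.
- **Module:** (311,197).
- **Weights:** (143,257) and (137,178). The pink one at (104,238) is not meant.

Next I fit the poses by silhouette in both cameras.

```bash
cat > fit.py <<'E'
from h import *
from scipy.optimize import minimize
def box(l,w,z0,z1): return np.array([[a*l/2,b*w/2,z] for a in(-1,1) for b in(-1,1) for z in(z0,z1)])
def cyl(r,z0,z1): return np.array([[r*np.cos(a),r*np.sin(a),z] for a in np.linspace(0,6.28,40) for z in(z0,z1)])
MOD=[box(.09,.06,0,.008),box(.076,.046,.008,.028)]
PL=[box(.076,.046,0,.012)]; WT=[cyl(.022,0,.05)]
S=8
def sil(c,parts,p,o,n):
    x,y,a=p; M=np.array([[np.cos(a),-np.sin(a),0],[np.sin(a),np.cos(a),0],[0,0,1]])
    im=np.zeros((n*S,n*S),np.uint8)
    for P in parts:
        uv=np.array([proj(c,M@q+[x,y,0]) for q in P])
        cv2.fillConvexPoly(im,cv2.convexHull(np.round((uv-o+.5)*S).astype(np.int32)),255)
    return cv2.resize(im,(n,n),interpolation=cv2.INTER_AREA)/255.
def mask(c,xy,n,hz=.015):
    u=proj(c,[*xy,hz]); o=np.round(u).astype(int)-n//2
    im=c["pixels"][o[1]:o[1]+n,o[0]:o[0]+n].astype(float)
    m=((im[:,:,2]-im[:,:,0])<.4*im[:,:,2]+8).astype(np.uint8)
    k,l,s,ce=cv2.connectedComponentsWithStats(m)
    i=1+np.argmin(np.hypot(*(ce[1:]-n/2).T)+1000*(s[1:,4]<60)); return (l==i)*1.,o
def fit(cs,parts,p0,n=56,tag=None):
    ms=[mask(c,p0[:2],n) for c in cs]
    f=lambda p:sum(np.abs(sil(c,parts,p,o,n)-m).sum() for c,(m,o) in zip(cs,ms))
    best=min((minimize(f,[p0[0],p0[1],a],method="Nelder-Mead",options=dict(initial_simplex=np.array([[p0[0],p0[1],a],[p0[0]+.008,p0[1],a],[p0[0],p0[1]+.008,a],[p0[0],p0[1],a+.3]]))) for a in (np.arange(0,3.1,.39) if len(p0)<3 else [p0[2]])),key=lambda r:r.fun)
    if tag: cv2.imwrite(tag,cv2.resize(np.hstack([np.hstack([c["pixels"][o[1]:o[1]+n,o[0]:o[0]+n,::-1],np.dstack([m*255,sil(c,parts,best.x,o,n)*255,m*0])]) for c,(m,o) in zip(cs,ms)]),None,fx=3,fy=3,interpolation=0))
    return best.x,best.fun,[m.sum() for m,_ in ms]
E
cat > b.py <<'E'
from fit import *
cs=[cams.read_camera(n) for n in("top","scene")]
T=[]
for k,(pa,p0) in dict(mod=(MOD,(.522,-.045)),plate=(PL,(.455,-.209)),w1=(WT,(.402,.300,0)),w2=(WT,(.565,.31,0))).items():
    for q,cc in(("both",cs),("top",cs[:1]),("scene",cs[1:])):
        x,f,m=fit(cc,pa,p0,tag=f"pics/f_{k}.png" if q=="both" else None); print(k,q,np.round(x,4),f,m)
    T.append(cv2.imread(f"pics/f_{k}.png"))
cv2.imwrite("pics/fits.png",cv2.resize(np.vstack(T),(600,600)))
E
python3 b.py
```

```text
mod both [ 0.5268 -0.0466  2.7912] 165.6078431372549 [np.float64(1306.0), np.float64(743.0)]
mod top [ 0.5271 -0.0464  2.7782] 86.5843137254902 [np.float64(1306.0)]
mod scene [ 0.524  -0.046   2.7922] 68.14901960784313 [np.float64(743.0)]
plate both [ 0.4584 -0.2051  0.649 ] 147.9921568627451 [np.float64(941.0), np.float64(487.0)]
plate top [ 0.4606 -0.2045  3.7881] 102.49411764705883 [np.float64(941.0)]
plate scene [ 0.4565 -0.2047  3.7808] 22.521568627450982 [np.float64(487.0)]
w1 both [ 0.4052  0.2998 -0.012 ] 1307.7607843137255 [np.float64(525.0), np.float64(1638.0)]
w1 top [0.4062 0.3001 0.0154] 42.79607843137255 [np.float64(525.0)]
w1 scene [0.3985 0.3015 0.3153] 1236.956862745098 [np.float64(1638.0)]
w2 both [0.5678 0.3111 0.2243] 1517.2980392156862 [np.float64(1214.0), np.float64(1257.0)]
w2 top [0.5686 0.3108 0.1772] 728.4823529411765 [np.float64(1214.0)]
w2 scene [0.5643 0.3122 0.0598] 762.9215686274509 [np.float64(1257.0)][ WARN:0@1.172] global loadsave.cpp:1063 imwrite_ Unsupported depth image for selected encoder is fallbacked to CV_8U.
```

View pics/fits.png

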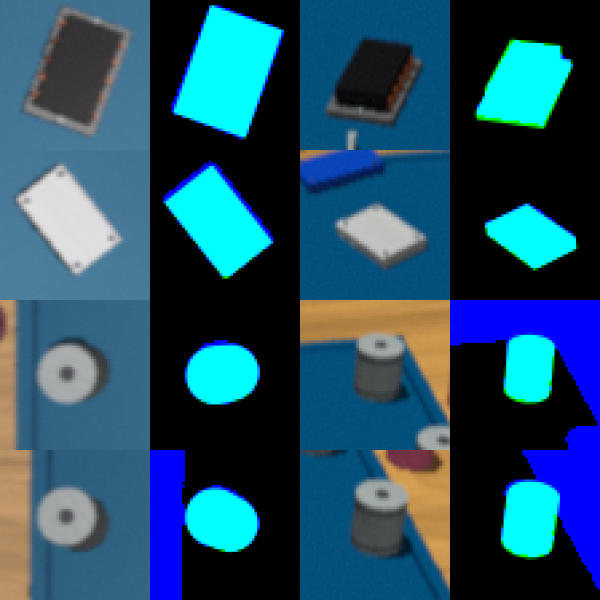

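The silhouettes fit cleanly. Plate: (0.4585, -0.205), yaw 0.64. Module: (0.5255, -0.046), yaw 2.785 (equivalently -0.357). Weights: (0.404, 0.300) and (0.567, 0.311).

```bash
cat > plan.py <<'E'
import sys
from h import *
def plan(x,y,z,yaw):
    s=env.get_state(); M=q2R(s["orientation"]); p=s["tcp_pos"]; y0=np.arctan2(M[1,0],M[0,0])
    dw=(yaw-y0+np.pi)%(2*np.pi)-np.pi; a=yaw
    d=np.array([x,y,z])-p; c,n=np.cos(a),np.sin(a)
    print("t",round(s["clock"],2),"p",np.round(p,4),"yaw",round(y0,4),"tilt",np.round(M[:2,2],4),"q6",round(s["joint_pos"][5],2),"F",np.round(s["wrist_force"],2),"gap",round(s["finger_gap"],4),"grip",round(s["grip_force"],1))
    print("turn z units",round(-dw/np.pi,4),"rows>=",abs(dw)/.149,"| shift units (after turn)",np.round(np.array([c*d[0]+n*d[1],n*d[0]-c*d[1],-d[2]])/.25,4),"dist",np.linalg.norm(d))
if __name__=="__main__": plan(*map(float,sys.argv[1:5]))
E
python3 plan.py .4585 -.205 .10 .64
```

```text
t 0.8 p [ 0.1906 -0.5426  0.2314] yaw 0.3378 tilt [ 0.     -0.0002] q6 1.43 F [-0.6  -0.28 -0.02] gap 0.0853 grip 0.0
turn z units -0.0962 rows>= 2.028217516630486 | shift units (after turn) [ 1.6659 -0.443   0.5254] dist 0.4505274254130464
```

Call:
jog_arm --increments '[[[0,0,0,0,0,-0.032,0],[0,0,0,0,0,-0.032,0],[0,0,0,0,0,-0.032,0],[0.139,-0.037,0.044,0,0,0,0],[0.139,-0.037,0.044,0,0,0,0],[0.139,-0.037,0.044,0,0,0,0],[0.139,-0.037,0.044,0,0,0,0],[0.139,-0.037,0.044,0,0,0,0],[0.139,-0.037,0.044,0,0,0,0],[0.139,-0.037,0.044,0,0,0,0],[0.139,-0.037,0.044,0,0,0,0],[0.139,-0.037,0.044,0,0,0,0],[0.139,-0.037,0.044,0,0,0,0],[0.139,-0.037,0.044,0,0,0,40],[0.139,-0.037,0.044,0,0,0,60],[0,0,0,0,0,0,60],[0,0,0,0,0,0,60],[0,0,0,0,0,0,60]]]' --force 30

```text
clock: 2.6
tcp_pos: [0.4588, -0.2053, 0.0996]
orientation: [0.0, 0.949, 0.314, 0.0]
wrist_force: [-0.4, 0.5, 0.5]
finger_gap: 0.0652
grip_force: 0.0
```

```bash
python3 plan.py .4585 -.205 .004 .64
```

```text
t 2.6 p [ 0.4588 -0.2053  0.0996] yaw 0.6389 tilt [ 0.0003 -0.0006] q6 1.92 F [-0.42  0.46  0.46] gap 0.0652 grip 0.0
turn z units -0.0004 rows>= 0.007706280716432889 | shift units (after turn) [-3.000e-04 -1.800e-03  3.825e-01] dist 0.09563351543593128
```

Call:
jog_arm --increments '[[[0,0,0.1,0,0,0,60],[0,0,0.1,0,0,0,60],[0,0,0.1,0,0,0,60],[0,0,0.06,0,0,0,60],[0,0,0.022,0,0,0,60],[0,0,0,0,0,0,60],[0,0,0,0,0,0,60]]]'

```text
clock: 3.3
tcp_pos: [0.4594, -0.2057, 0.0047]
orientation: [0.001, 0.95, 0.314, 0.0]
wrist_force: [0.4, 0.4, -0.0]
finger_gap: 0.0652
grip_force: 0.0
```

```bash
cat > v.py <<'E'
from h import *
import sys
c=cams.read_camera("scene"); u=np.array(proj(c,[float(sys.argv[1]),float(sys.argv[2]),.04])).astype(int)
x=max(u[0]-50,0);y=max(u[1]-50,0)
cv2.imwrite(f"pics/{sys.argv[3]}.png",cv2.resize(c["pixels"][y:y+90,x:x+110,::-1],None,fx=6,fy=6,interpolation=cv2.INTER_CUBIC))
E
python3 v.py .458 -.205 low
```

```text
(no output)
```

View pics/low.png

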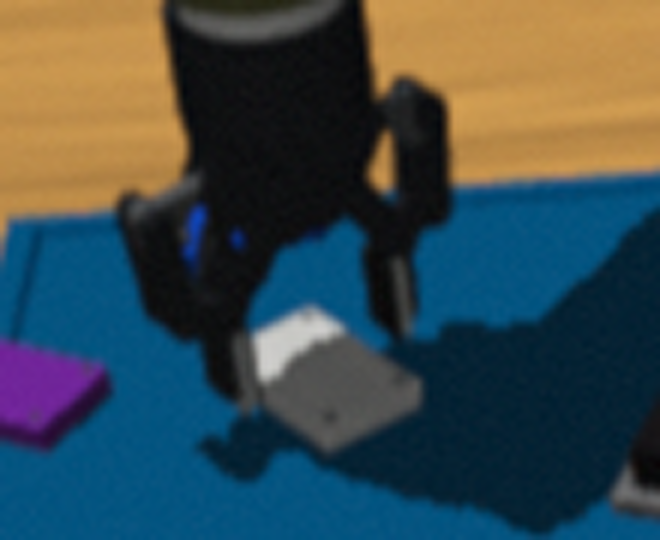

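The fingers straddle the plate, with the left pad at about (240,380) in the crop and the right at about (400,310). The tips are still a few millimetres up, so I go down a bit and close.

Call:
jog_arm --increments '[[[0,0,0.014,0,0,0,60],[0,0,0,0,0,0,80],[0,0,0,0,0,0,110],[0,0,0,0,0,0,140],[0,0,0,0,0,0,160],[0,0,0,0,0,0,160],[0,0,0,0,0,0,160],[0,0,0,0,0,0,160]]]' --force 40

```text
clock: 4.15
tcp_pos: [0.4594, -0.2049, 0.0009]
orientation: [0.0, 0.949, 0.314, 0.0]
wrist_force: [0.5, 0.2, 5.7]
finger_gap: 0.0448
grip_force: 41.4
```

Call:
jog_arm --increments '[[[0,0,-0.04,0,0,0,160],[0,0,-0.08,0,0,0,160],[0,0,-0.12,0,0,0,160],[0,0,-0.12,0,0,0,160],[0,0,-0.04,0,0,0,160],[0,0,0,0,0,0,160]]]'

```text
clock: 4.75
tcp_pos: [0.46, -0.2053, 0.1018]
orientation: [0.001, 0.949, 0.314, 0.001]
wrist_force: [-0.4, -0.5, -0.6]
finger_gap: 0.0447
grip_force: 41.3
```

```bash
python3 plan.py .5255 -.046 .10 2.785
```

```text
t 4.75 p [ 0.46   -0.2053  0.1018] yaw 0.6395 tilt [ 0.0029 -0.0019] q6 1.92 F [-0.42 -0.51 -0.63] gap 0.0447 grip 41.3
turn z units -0.6829 rows>= 14.399450346829916 | shift units (after turn) [-0.023   0.6885  0.0074] dist 0.1722314124624219
```

Call:
jog_arm --increments '[[[0,0,0,0,0,-0.04,160],[0,0,0,0,0,-0.04,160],[0,0,0,0,0,-0.04,160],[0,0,0,0,0,-0.04,160],[0,0,0,0,0,-0.04,160],[0,0,0,0,0,-0.04,160],[0,0,0,0,0,-0.04,160],[0,0,0,0,0,-0.04,160],[0,0,0,0,0,-0.04,160],[0,0,0,0,0,-0.04,160],[0,0,0,0,0,-0.04,160],[0,0,0,0,0,-0.04,160],[0,0,0,0,0,-0.04,160],[0,0,0,0,0,-0.04,160],[0,0,0,0,0,-0.04,160],[0,0,0,0,0,-0.04,160],[0,0,0,0,0,-0.043,160],[0,0,0,0,0,0,160]]]'

```text
clock: 6.55
tcp_pos: [0.4578, -0.2039, 0.0984]
orientation: [-0.002, 0.177, 0.984, 0.001]
wrist_force: [0.5, -0.1, -0.7]
finger_gap: 0.0448
grip_force: 41.3
```

Call:
jog_arm --increments '[[[-0.003,0.086,0.001,0,0,0,160],[-0.003,0.086,0.001,0,0,0,160],[-0.003,0.086,0.001,0,0,0,160],[-0.003,0.086,0.001,0,0,0,160],[-0.003,0.086,0.001,0,0,0,160],[-0.003,0.086,0.001,0,0,0,160],[-0.003,0.086,0.001,0,0,0,160],[-0.003,0.086,0.001,0,0,0,160],[0,0,0,0,0,0,160],[0,0,0,0,0,0,160],[0,0,0,0,0,0,160]]]'

```text
clock: 7.65
tcp_pos: [0.5239, -0.046, 0.0977]
orientation: [-0.001, 0.178, 0.984, -0.0]
wrist_force: [0.1, -0.4, -0.6]
finger_gap: 0.0447
grip_force: 41.4
```

```bash
python3 plan.py .5255 -.046 .04 2.785; python3 v.py .5255 -.046 over
```

```text
t 7.65 p [ 0.5239 -0.046   0.0977] yaw 2.7834 tilt [-0.0013 -0.0001] q6 0.12 F [ 0.14 -0.36 -0.61] gap 0.0447 grip 41.4
turn z units -0.0005 rows>= 0.011015897556997532 | shift units (after turn) [-0.0058  0.0023  0.2306] dist 0.057678791448029836
```

View pics/over.png

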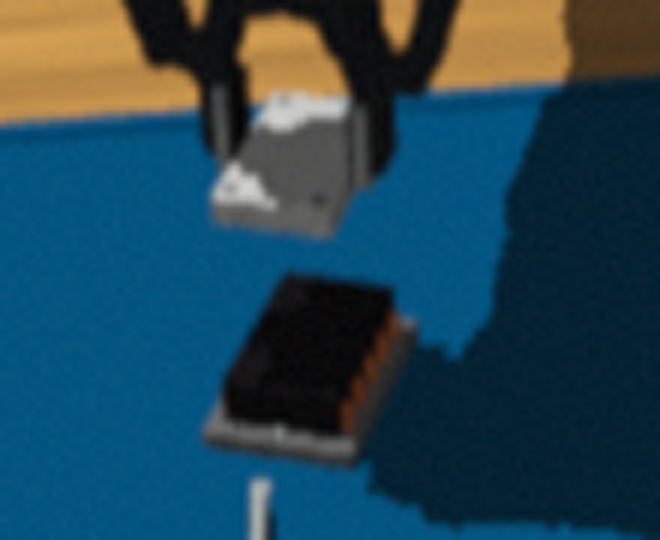

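The plate hangs level between the pads, above the module at crop (310,350). I lower it now.

Call:
jog_arm --increments '[[[-0.004,0.002,0.06,0,0,0,160],[0,0,0.08,0,0,0,160],[0,0,0.06,0,0,0,160],[0,0,0.04,0,0,0,160],[0,0,0.02,0,0,0,160],[0,0,0,0,0,0,160],[0,0,0,0,0,0,160]]]'

```text
clock: 8.4
tcp_pos: [0.5261, -0.0457, 0.0338]
orientation: [0.0, 0.178, 0.984, -0.0]
wrist_force: [0.5, -1.0, -0.8]
finger_gap: 0.0446
grip_force: 41.4
```

```bash
python3 plan.py .5255 -.046 .029 2.785; cat > cmp.py <<'E'
from fit import *
# edges of white plate vs base in both cams: fit plate-on-module stack
z=float(__import__("sys").argv[1])
for n in("top","scene"):
    c=cams.read_camera(n); u=np.round(proj(c,[.5255,-.046,z+.006])).astype(int)
    im=c["pixels"][u[1]-30:u[1]+30,u[0]-35:u[0]+35,::-1]
    cv2.imwrite(f"pics/c_{n}.png",cv2.resize(im,(400,343),interpolation=cv2.INTER_CUBIC))
cv2.imwrite("pics/cmp%d.png"%(z*1e4),np.hstack([cv2.imread(f"pics/c_{n}.png") for n in("top","scene")]))
E
python3 cmp.py .03
```

```text
t 8.4 p [ 0.5261 -0.0457  0.0338] yaw 2.7847 tilt [ 0.0008 -0.0003] q6 0.12 F [ 0.45 -0.95 -0.8 ] gap 0.0446 grip 41.4
turn z units -0.0001 rows>= 0.0021137532361573475 | shift units (after turn) [ 0.002  -0.0018  0.0191] dist 0.004830081186237854
```

View pics/cmp300.png

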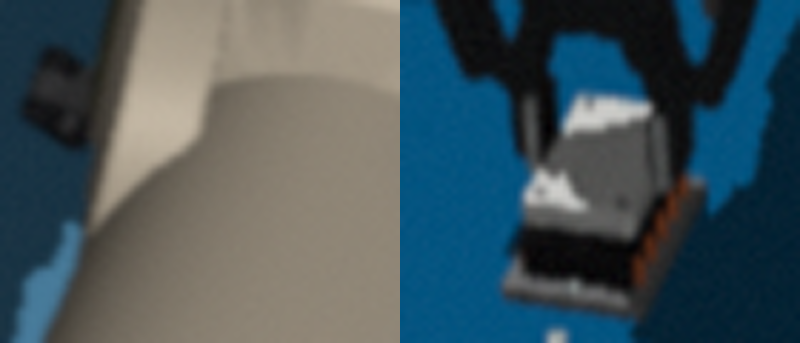

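```bash
cat > p.py <<'E'
from h import *
c=cams.read_camera("scene"); u=np.round(proj(c,[.5255,-.046,.036])).astype(int)
f=lambda P:np.round((np.array(proj(c,P))-u+[35,30]+.5)*400/70+[400,0]).astype(int)
for nm,x,y,z in(("plate bottom near",.5261,-.0457,.033),("plate top near",.5261,-.0457,.045),("mod(scene fit) top near",.524,-.046,.028),("mod mean",.5255,-.046,.028)):
    a=2.785-np.pi;e=np.array([np.cos(a),np.sin(a)]);g=np.array([-e[1],e[0]])
    print(nm,[f([*(np.array([x,y])+e*.038+s*g*.023),z]).tolist() for s in(-1,1)],"far",[f([*(np.array([x,y])-e*.038+s*g*.023),z]).tolist() for s in(-1,1)])
E
python3 p.py
```

```text
plate bottom near [[520, 230], [631, 245]] far [[578, 124], [684, 137]]
plate top near [[518, 205], [629, 220]] far [[576, 100], [683, 113]]
mod(scene fit) top near [[520, 237], [630, 252]] far [[578, 131], [683, 145]]
mod mean [[520, 239], [631, 254]] far [[578, 133], [684, 147]]
```

Against the projected outline, the plate sits about 2 mm too far towards the robot along its length. I shift it 2 mm, set it down and release.

Call:
jog_arm --increments '[[[-0.006,-0.001,0.004,0,0,0,160],[0,0,0.006,0,0,0,160],[0,0,0.005,0,0,0,160],[0,0,0.004,0,0,0,160],[0,0,0,0,0,0,160],[0,0,0,0,0,0,160]]]'

```text
clock: 9.15
tcp_pos: [0.527, -0.0462, 0.0289]
orientation: [0.0, 0.177, 0.984, -0.0]
wrist_force: [-2.8, 0.4, 5.6]
finger_gap: 0.0445
grip_force: 42.0
```

Call:
jog_arm --increments '[[[0,0,0,0,0,0,100],[0,0,0,0,0,0,80],[0,0,0,0,0,0,60],[0,0,0,0,0,0,50],[0,0,0,0,0,0,50],[0,0,-0.04,0,0,0,50],[0,0,-0.1,0,0,0,50],[0,0,-0.14,0,0,0,50],[0,0,-0.14,0,0,0,30],[0,0,-0.1,0,0,0,30],[0,0,0,0,0,0,0]]]'

```text
clock: 10.25
tcp_pos: [0.5297, -0.0468, 0.1634]
orientation: [0.004, 0.177, 0.984, -0.0]
wrist_force: [0.4, -0.6, -0.1]
finger_gap: 0.0856
grip_force: 0.0
```

```bash
python3 plan.py .404 .300 .15 3.0
```

```text
t 10.25 p [ 0.5297 -0.0468  0.1634] yaw 2.7852 tilt [ 0.008 -0.002] q6 0.12 F [ 0.44 -0.62 -0.11] gap 0.0856 grip 0.0
turn z units -0.0684 rows>= 1.4418246924852163 | shift units (after turn) [0.6937 1.3025 0.0538] dist 0.36916317836337426
```

Call:
jog_arm --increments '[[[0,0,0,0,0,0.043,0],[0,0,0,0,0,0.043,0],[0,0,0,0,0,0.043,0],[0,0,0,0,0,0.043,0],[0,0,0,0,0,0.043,0],[0,0,0,0,0,0.043,0],[0,0,0,0,0,0.043,0],[0,0,0,0,0,0.043,0],[0,0,0,0,0,0.043,0],[0,0,0,0,0,0,0]]]'

```text
clock: 11.25
tcp_pos: [0.5266, -0.0461, 0.1581]
orientation: [-0.0, 0.708, 0.706, -0.0]
wrist_force: [0.3, -0.1, -0.4]
finger_gap: 0.0853
grip_force: 0.0
```

```bash
python3 plan.py .404 .300 .12 1.571
```

```text
t 11.25 p [ 0.5266 -0.0461  0.1581] yaw 1.5689 tilt [-0.0009  0.0002] q6 1.33 F [ 0.33 -0.07 -0.39] gap 0.0853 grip 0.0
turn z units -0.0007 rows>= 0.013814067646985837 | shift units (after turn) [ 1.3845 -0.49    0.1524] dist 0.3691393441917263
```

Call:
jog_arm --increments '[[[0.126,-0.0445,0.012,0,0,0,0],[0.126,-0.0445,0.014,0,0,0,0],[0.126,-0.0445,0.014,0,0,0,0],[0.126,-0.0445,0.014,0,0,0,0],[0.126,-0.0445,0.014,0,0,0,0],[0.126,-0.0445,0.014,0,0,0,0],[0.126,-0.0445,0.014,0,0,0,0],[0.126,-0.0445,0.014,0,0,0,0],[0.126,-0.0445,0.014,0,0,0,0],[0.126,-0.0445,0.014,0,0,0,0],[0.126,-0.0445,0.014,0,0,0,0],[0,0,0,0,0,0,0],[0,0,0,0,0,0,0],[0,0,0,0,0,0,0]]]'

```text
clock: 12.65
tcp_pos: [0.4053, 0.2999, 0.1204]
orientation: [0.0, 0.707, 0.707, -0.0]
wrist_force: [0.2, -0.3, 0.5]
finger_gap: 0.0855
grip_force: 0.0
```

```bash
python3 plan.py .404 .300 .02 1.571; cat > chk.py <<'E'
from fit import *
cs=[cams.read_camera(n) for n in("top","scene")]
T=[]
for c in cs:
    n=56;p0=[.5255,-.046];o=np.round(proj(c,[*p0,.034])).astype(int)-n//2
    im=c["pixels"][o[1]:o[1]+n,o[0]:o[0]+n]
    T.append(cv2.resize(im[:,:,::-1],(390,390),interpolation=cv2.INTER_CUBIC))
    if c is cs[0]:
        m=(im.min(2)>120)*1.; print(m.sum())
        k,l,s,ce=cv2.connectedComponentsWithStats(m.astype(np.uint8)); m=(l==1+np.argmax(s[1:,4]))*1.
        f=lambda p:np.abs(sil(c,[box(.076,.046,.028,.04)],p,o,n)-m).sum()
        r=minimize(f,[*p0,2.785],method="Nelder-Mead",options=dict(initial_simplex=[[*p0,2.785],[.53,-.046,2.785],[.5255,-.041,2.785],[*p0,2.9]])); print(r.x,r.fun,s[1:,4])
    x,ff,mm=fit([c],[box(.09,.06,0,.008),box(.076,.046,.008,.04)],(*p0,2.785)); print("base",x,ff)
cv2.imwrite("pics/chk.png",np.hstack(T))
E
python3 chk.py
```

```text
t 12.65 p [0.4053 0.2999 0.1204] yaw 1.5702 tilt [-0.0002 -0.0005] q6 2.05 F [ 0.19 -0.28  0.54] gap 0.0855 grip 0.0
turn z units -0.0002 rows>= 0.005099654271985789 | shift units (after turn) [ 0.0005 -0.0051  0.4017] dist 0.10042345912548142
1005.0
[ 0.52539385 -0.04597439  2.78746107] 160.8156862745098 [1005]
base [ 0.52685609 -0.0468689   2.77534823] 71.56470588235294
base [ 0.5218898  -0.04557209  2.78231331] 36.70196078431373
```

View pics/chk.png

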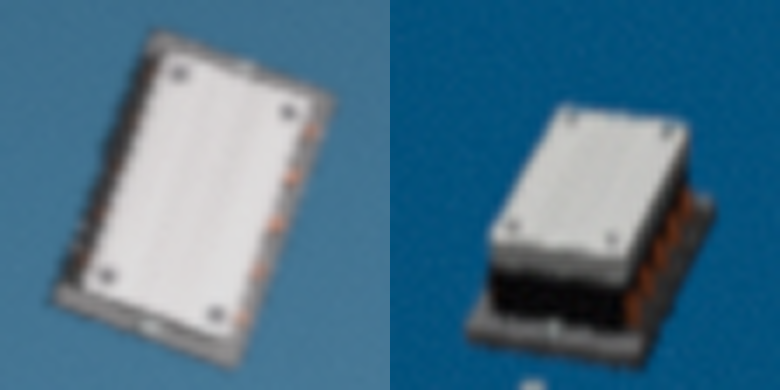

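The plate is flush, level and released to within the measuring error; top picture corners agree, and no ledge shows in the scene view. Now weight 1.

Call:
jog_arm --increments '[[[0,-0.003,0.06,0,0,0,0],[0,0,0.1,0,0,0,0],[0,0,0.12,0,0,0,0],[0,0,0.1,0,0,0,0],[0,0,0.06,0,0,0,0],[0,0,0,0,0,0,40],[0,0,0,0,0,0,70],[0,0,0,0,0,0,90],[0,0,0,0,0,0,105],[0,0,0,0,0,0,120],[0,0,0,0,0,0,140],[0,0,0,0,0,0,160],[0,0,0,0,0,0,160],[0,0,0,0,0,0,160]]]' --force 60

```text
clock: 14.15
tcp_pos: [0.406, 0.3009, 0.0118]
orientation: [0.001, 0.708, 0.707, 0.001]
wrist_force: [1.7, -0.8, 6.3]
finger_gap: 0.0423
grip_force: 60.2
```

Call:
jog_arm --increments '[[[0,0,-0.02,0,0,0,160],[0,0,-0.05,0,0,0,160],[0,0,-0.06,0,0,0,160],[0,0,-0.04,0,0,0,160],[0,0,0,0,0,0,160],[0,0,0,0,0,0,160],[0,0,0,0,0,0,160],[0,0,0,0,0,0,160],[0,0,0,0,0,0,160]]]'

```text
clock: 15.05
tcp_pos: [0.404, 0.3003, 0.0524]
orientation: [-0.0, 0.708, 0.707, -0.001]
wrist_force: [0.1, 0.4, -5.3]
finger_gap: 0.042
grip_force: 61.9
```

```bash
python3 plan.py .404 .300 .0105 1.571; python3 plan.py .567 .311 .12 1.571|tail -1
```

```text
t 15.05 p [0.404  0.3003 0.0524] yaw 1.5693 tilt [-0.001  -0.0006] q6 2.05 F [ 0.1   0.36 -5.33] gap 0.042 grip 61.9
turn z units -0.0005 rows>= 0.011483759291589759 | shift units (after turn) [-0.0011 -0.      0.1678] dist 0.041940846577721395
turn z units -0.0005 rows>= 0.011483759291589759 | shift units (after turn) [ 0.0428  0.652  -0.2702] dist 0.17677089797586865
```

Weight 1 pulls about 5.3 N (roughly 0.54 kg), so it is the heavier. I put it back and lift weight 2.

Call:
jog_arm --increments '[[[0,0,0.04,0,0,0,160],[0,0,0.06,0,0,0,160],[0,0,0.045,0,0,0,160],[0,0,0.018,0,0,0,160],[0,0,0.003,0,0,0,160],[0,0,0,0,0,0,160],[0,0,0,0,0,0,160]]]'

```text
clock: 15.75
tcp_pos: [0.4037, 0.3001, 0.0117]
orientation: [-0.0, 0.708, 0.707, -0.001]
wrist_force: [-3.7, -2.6, 4.3]
finger_gap: 0.0424
grip_force: 62.7
```

Call:
jog_arm --increments '[[[0,0,0,0,0,0,110],[0,0,0,0,0,0,80],[0,0,0,0,0,0,40],[0,0,0,0,0,0,0],[0,0,0,0,0,0,0],[0,0,0,0,0,0,0],[0,0,-0.06,0,0,0,0],[0,0,-0.12,0,0,0,0],[0,0,-0.12,0,0,0,0],[0,0,-0.12,0,0,0,0],[0.009,0.13,-0.02,0,0,0,0],[0.009,0.13,0,0,0,0,0],[0.009,0.13,0,0,0,0,0],[0.009,0.13,0,0,0,0,0],[0.009,0.13,0,0,0,0,0],[0,0,0,0,0,0,0],[0,0,0,0,0,0,0],[0,0,0,0,0,0,0]]]'

```text
clock: 17.55
tcp_pos: [0.5657, 0.3113, 0.1211]
orientation: [-0.0, 0.708, 0.707, -0.001]
wrist_force: [-1.1, -1.0, 0.5]
finger_gap: 0.0853
grip_force: 0.0
```

```bash
python3 plan.py .567 .311 .011 1.571
```

```text
t 17.55 p [0.5657 0.3113 0.1211] yaw 1.5696 tilt [-0.0015 -0.0006] q6 1.95 F [-1.09 -1.05  0.46] gap 0.0853 grip 0.0
turn z units -0.0005 rows>= 0.009505561504141724 | shift units (after turn) [-0.0013  0.005   0.4405] dist 0.11013008038250584
```

Call:
jog_arm --increments '[[[0,0.004,0.06,0,0,0,0],[0,0,0.1,0,0,0,0],[0,0,0.12,0,0,0,0],[0,0,0.1,0,0,0,0],[0,0,0.058,0,0,0,0],[0,0,0,0,0,0,40],[0,0,0,0,0,0,70],[0,0,0,0,0,0,90],[0,0,0,0,0,0,105],[0,0,0,0,0,0,120],[0,0,0,0,0,0,140],[0,0,0,0,0,0,160],[0,0,0,0,0,0,160],[0,0,0,0,0,0,160]]]' --force 60

```text
clock: 18.95
tcp_pos: [0.5687, 0.3118, 0.0133]
orientation: [0.0, 0.708, 0.707, 0.001]
wrist_force: [-1.0, -1.2, 5.4]
finger_gap: 0.0423
grip_force: 61.5
```

Call:
jog_arm --increments '[[[0,0,-0.02,0,0,0,160],[0,0,-0.05,0,0,0,160],[0,0,-0.06,0,0,0,160],[0,0,-0.04,0,0,0,160],[0,0,0,0,0,0,160],[0,0,0,0,0,0,160],[0,0,0,0,0,0,160],[0,0,0,0,0,0,160],[0,0,0,0,0,0,160]]]'

```text
clock: 19.85
tcp_pos: [0.5675, 0.3113, 0.0538]
orientation: [-0.0, 0.708, 0.707, -0.001]
wrist_force: [0.6, -0.6, -1.4]
finger_gap: 0.0423
grip_force: 61.0
```

```bash
python3 plan.py .567 .311 .011 1.571
```

```text
t 19.85 p [0.5675 0.3113 0.0538] yaw 1.5693 tilt [-0.0011 -0.0005] q6 1.95 F [ 0.62 -0.63 -1.45] gap 0.0423 grip 61.0
turn z units -0.0006 rows>= 0.01167989483831986 | shift units (after turn) [-0.0012 -0.0022  0.1713] dist 0.04281945339613086
```

Weight 2 pulls about 1.45 N, so it is the lighter. It is lifted about 4 cm and has been held long enough for step 2. I put it back.

Call:
jog_arm --increments '[[[0,0,0.04,0,0,0,160],[0,0,0.06,0,0,0,160],[0,0,0.045,0,0,0,160],[0,0,0.018,0,0,0,160],[0,0,0.003,0,0,0,160],[0,0,0,0,0,0,160],[0,0,0,0,0,0,160]]]'

```text
clock: 20.55
tcp_pos: [0.5673, 0.3112, 0.0133]
orientation: [-0.0, 0.708, 0.707, -0.0]
wrist_force: [-3.9, -1.4, 5.0]
finger_gap: 0.0424
grip_force: 61.7
```

Call:
jog_arm --increments '[[[0,0,0,0,0,0,110],[0,0,0,0,0,0,80],[0,0,0,0,0,0,40],[0,0,0,0,0,0,0],[0,0,0,0,0,0,0],[0,0,0,0,0,0,0],[0,0,-0.06,0,0,0,0],[0,0,-0.12,0,0,0,0],[0,0,-0.12,0,0,0,0],[0,0,-0.12,0,0,0,0],[-0.009,-0.131,-0.02,0,0,0,0],[-0.009,-0.131,0,0,0,0,0],[-0.009,-0.131,0,0,0,0,0],[-0.009,-0.131,0,0,0,0,0],[-0.009,-0.131,0,0,0,0,0],[0,0,0,0,0,0,0],[0,0,0,0,0,0,0],[0,0,0,0,0,0,0]]]'

```text
clock: 22.35
tcp_pos: [0.4055, 0.3009, 0.1234]
orientation: [0.0, 0.708, 0.706, 0.001]
wrist_force: [0.3, -0.3, -1.3]
finger_gap: 0.0856
grip_force: 0.0
```

```bash
python3 plan.py .404 .300 .011 1.571; python3 - <<'E'
from fit import *
c=cams.read_camera("scene")
for d in spotter.landmark_of("weight_p_mid","scene")[:3]: print(d["conf"],back(c,d["uv"],.025))
E
```

```text
t 22.35 p [0.4055 0.3009 0.1234] yaw 1.569 tilt [0.0018 0.0007] q6 2.05 F [ 0.34 -0.35 -1.26] gap 0.0856 grip 0.0
turn z units -0.0006 rows>= 0.013252388420557228 | shift units (after turn) [-0.0035 -0.0061  0.4497] dist 0.11245007533453928
0.98 [0.45532802 0.37233034 0.025     ]
0.83 [0.39603803 0.29852142 0.025     ]
```

Call:
jog_arm --increments '[[[-0.002,-0.005,0.06,0,0,0,0],[0,0,0.1,0,0,0,0],[0,0,0.12,0,0,0,0],[0,0,0.1,0,0,0,0],[0,0,0.068,0,0,0,0],[0,0,0,0,0,0,40],[0,0,0,0,0,0,70],[0,0,0,0,0,0,90],[0,0,0,0,0,0,105],[0,0,0,0,0,0,120],[0,0,0,0,0,0,140],[0,0,0,0,0,0,160],[0,0,0,0,0,0,160],[0,0,0,0,0,0,160]]]' --force 60

```text
clock: 23.85
tcp_pos: [0.4039, 0.3004, 0.0121]
orientation: [0.001, 0.708, 0.707, 0.001]
wrist_force: [-0.2, -0.8, 5.5]
finger_gap: 0.0424
grip_force: 60.5
```

Call:
jog_arm --increments '[[[0,0,-0.02,0,0,0,160],[0,0,-0.06,0,0,0,160],[0,0,-0.1,0,0,0,160],[0,0,-0.12,0,0,0,160],[0,0,-0.12,0,0,0,160],[0,0,-0.06,0,0,0,160],[0,0,0,0,0,0,160],[0,0,0,0,0,0,160],[0,0,0,0,0,0,160],[0,0,0,0,0,0,160]]]'

```text
clock: 24.85
tcp_pos: [0.4018, 0.2994, 0.1294]
orientation: [-0.0, 0.708, 0.707, -0.002]
wrist_force: [0.2, -0.1, -5.7]
finger_gap: 0.0423
grip_force: 62.2
```

```bash
python3 plan.py .526 -.046 .11 1.571
```

```text
t 24.85 p [0.4018 0.2994 0.1294] yaw 1.5693 tilt [-0.0028 -0.0015] q6 2.05 F [ 0.2  -0.05 -5.75] gap 0.0423 grip 62.2
turn z units -0.0005 rows>= 0.011537135145405622 | shift units (after turn) [-1.3817  0.4965  0.0777] dist 0.3675682295555834
```

Call:
jog_arm --increments '[[[-0.05,0.018,0,0,0,0,160],[-0.1,0.036,0,0,0,0,160],[-0.1,0.036,0,0,0,0,160],[-0.1,0.036,0,0,0,0,160],[-0.1,0.036,0,0,0,0,160],[-0.1,0.036,0,0,0,0,160],[-0.1,0.036,0,0,0,0,160],[-0.1,0.036,0,0,0,0,160],[-0.1,0.036,0,0,0,0,160],[-0.1,0.036,0,0,0,0,160],[-0.1,0.036,0,0,0,0,160],[-0.1,0.036,0.01,0,0,0,160],[-0.1,0.036,0.02,0,0,0,160],[-0.08,0.029,0.02,0,0,0,160],[-0.051,0.018,0.02,0,0,0,160],[0,0,0.02,0,0,0,160],[0,0,0.02,0,0,0,160],[0,0,0,0,0,0,160],[0,0,0,0,0,0,160],[0,0,0,0,0,0,160]]]'

```text
clock: 26.85
tcp_pos: [0.5267, -0.0448, 0.1038]
orientation: [0.0, 0.707, 0.707, 0.0]
wrist_force: [-0.3, 0.2, -4.8]
finger_gap: 0.0423
grip_force: 61.9
```

```bash
python3 plan.py .526 -.046 .102 1.571; python3 - <<'E'
from h import *
for n in("top","scene"):
    c=cams.read_camera(n)
    for d in spotter.landmark_of("weight_p_mid",n)[:4]: print(n,d["conf"],np.round(d["uv"]),back(c,d["uv"],.025))
    print(proj(c,[.567,.311,.025]))
cv2.imwrite("pics/end.png",c["pixels"][:,:,::-1])
E
```

```text
t 26.85 p [ 0.5267 -0.0448  0.1038] yaw 1.5705 tilt [ 0.0004 -0.0001] q6 1.33 F [-0.34  0.19 -4.8 ] gap 0.0423 grip 61.9
turn z units -0.0002 rows>= 0.003342233714726681 | shift units (after turn) [-0.0049 -0.0027  0.0073] dist 0.002305269578617431
top 0.61 [105. 240.] [0.44186773 0.38054056 0.025     ]
[np.float64(138.57250678037505), np.float64(179.27024978620938)]
scene 0.68 [405. 193.] [0.44304235 0.3789255  0.025     ]
scene 0.6 [236. 189.] [ 0.36625984 -0.04235477  0.025     ]
[np.float64(393.2204607584864), np.float64(223.15991909687955)]
```

View pics/end.png

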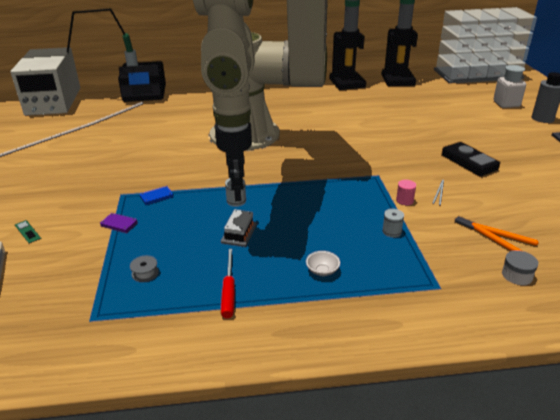

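The lighter weight stands at its place (393,223). The heavier one hangs upright over the plate (237,190 over 238,222), and the spool, dish and driver are unmoved. I hand it in.

```bash
python3 -c "
from h import *
print(np.abs(env.get_state()['qvel']).max()); print(ticket.hand_in())"
```

```text
0.003602385143531727
the job is handed in; nothing more can be done
None
```

I handed the job in at about 27 s on the robot's clock, and no verdict came back: the plate is flush on the module and released, the lighter weight (about 1.5 N) is back where it stood, and the heavier (about 5.3 N) is held upright and still about 5 cm above the plate's middle.

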